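# Lock the shaft clamp with its slotted disc and bar

### The job

Lock the club-shaft clamp: push the black pin of the orange disc round, either way, until the disc's slot lines up with the steel bar, then push the bar by its red post through the slot until its nose is fully home against the stop beyond the disc. Use the fingertips only: do not take the pin or the post between the fingers, do not lift the bar, and leave everything else on the bench where it is. Finish clear of it all.

Things in the scene. Friction and masses are not known exactly. Their poses are not given: they have to be found in the camera images.
- lock_disc (a joint): Turn of the orange slotted disc, rad, growing anticlockwise seen from above; it can go from -0.35 to 3.5. The slot is in line with the bar at 0 and equally at 3.14. It starts between 0.8 and 2.34, with the slot out of line. The disc is 84 mm across, turns stiffly (about 4 N at the pin), and stays where it is left. The bar enters and squares the disc up by itself if the slot is within about 5 degrees of the line.
- disc_axis (a point): Centre of the disc, on its upright axis, level with its top face (36 mm above the bench). Axes fixed to the clamp: x is the direction in which the bar is pushed, z up.
- disc_slot (a point): The same point, but with axes that turn with the disc: x runs along the slot, y points at the pin. The slot runs straight across the disc, 26 mm wide and 16 mm deep (dark floor 20 mm above the bench), open at both ends, mouths slightly flared.
- disc_pin (a point): Axis of the black upright pin on the disc, read at its top, 75 mm above the bench, 32 mm from the disc's axis, at right angles to the slot (towards y of disc_slot). The pin is 12 mm thick and stands from the disc's top face (36 mm above the bench) to 75 mm. Push it sideways.
- bar_nose (a point): Tip of the rounded nose of the loose steel bar (140 mm long, 20 mm wide, 12 mm thick, about 0.3 kg), half-way up its thickness, 26.5 mm above the bench; x points along the bar, the way it is to go. At the start the nose is 10 to 30 mm short of the disc's rim.
- bar_post (a point): Axis of the red upright post near the bar's rear end, 132 mm behind the nose, read at its top, 75.5 mm above the bench. The post is 10 mm thick and stands from the bar's top (32.5 mm above the bench) to 75.5 mm; the bar's rear end is 8 mm behind its axis. Push it from behind.
- lock_bar: The bar itself: origin at the middle of its length, on its underside (20.5 mm above the bench); x along the bar towards the nose. It lies in an open-topped dark steel guide channel (walls 23 mm apart, tops 38 mm above the bench, with lips over the bar's edges that hold it down and leave a 15 mm gap for the post) that aims it across the disc's axis.
- stop_face (a point): The stop in the yellow keeper beyond the disc, 72 mm from the disc's axis: the point that the bar's nose touches when fully home, 26.5 mm above the bench. x is the push direction, z up. The keeper's walls are 26 mm apart and open above (tops 34 to 36 mm); behind the stop stands the dark clamp with red pad, 110 mm tall, with a steel shaft through it sideways. From start to home the bar goes 124 to 144 mm.
- tape_roll: Bystander: roll of cream tape lying flat, 100 mm across, 50 mm tall. Origin under its centre, as for all bystanders.
- screwdriver: Bystander: screwdriver with a red handle, lying on the bench.
- brush: Bystander: brush with a wooden handle, lying on the bench.
- solvent_jar: Bystander: white jar, 80 mm across, 110 mm tall.
- ferrule_cup: Bystander: black cup, 70 mm across, 70 mm tall.
- green_can: Bystander: green can, 66 mm across, 140 mm tall.
- spare_grip: Bystander: black rubber club grip, 26 mm thick, 200 mm long, lying on the bench.
Mind the look-alikes: they are no part of the job. Leave any green or turquoise look-alike of the lock_bar alone.

How it is judged:
By the outcome, as a careful person would: the job done as asked, in the order asked, and still so for the second after the job is handed in, with the robot touching nothing.
It also fails if it takes over 48 s, if anything falls off the work surface, if the arm or the gripper's body presses on something with over 40 N, if the wrist force passes 120 N, or if a joint passes its speed limit or range.

### The arm

A 7-joint arm with a two-finger parallel gripper is mounted at the origin on the work surface. World frame = base frame: x ahead of the robot, y to its left, z up, the work surface at z = 0. Lengths are in m, angles in degrees, forces in N, time in s.
With the tool pointing down it reaches from about 0.35 to 0.775 m from the base axis. Payload 3.1 kg.
Tool frame: the origin (TCP) lies on the centre line of the jaws, within the pads' length; the fingertips stand 17 mm ahead of it and the grasp point (between the pads) lies 2 mm behind it (robot.tip_reach is the distance from the TCP to the fingertips, in m); z points along the fingers, y is the line along which they close (so a half turn about z gives the same grasp; the last joint's range is limited). The gripper opens to 85 mm and grips with 20 to 120 N. Pads are 22 mm wide; open, the fingers measure 114 mm over their backs; the gripper's body (76 mm by 85 mm) begins 54 mm behind the grasp point. The pads swing forward as they close: fully open they stand 13 mm farther back than shut.
Start: joints at [68.085, 17.813, 0.802, 86.603, -0.252, 75.585, -1.558], TCP at [0.184, -0.518, 0.248] pointing down, gripper open.
Joint ranges: [-154.91, 154.91], [-16.99, 109.72], [-72.82, 74.43], [7.12, 147.25], [-82.49, 262.49], [11.32, 116.49], [-174.64, 174.64]. Speed limits (degrees/s): [159.86, 159.86, 180, 180, 180, 180, 180].

### API

Orientations are given as [roll, pitch, yaw] about the fixed x, y, z axes, in that order (R = Rz(yaw) Ry(pitch) Rx(roll)).
In Python, from station import robot, fingers, vision, workorder, recognise gives the robot as it stands. Calls block until the motion is done:
- robot.move_to(position, orientation): joint-space move of the TCP to a pose.
- robot.line_to(position, orientation=None, velocity=0.15, f_stop=None): straight line of the TCP; orientation=None keeps the orientation; velocity is the mean speed in m/s. With f_stop (N) it stops when the force on the tool has changed by that much, and returns True; else False.
- robot.move_j(angles): joint-space move.
- fingers.gripper_to(opening, force=None): opening from 0.0 (shut) to 1.0 (fully open); force is the grip in N (None keeps the last); returns when the fingers have stopped.
- robot.pause(seconds).
- robot.inverse_kinematics(position, orientation): joint angles nearest the present ones, or None.
- vision.grab_frame(name): name is "scene" or "top" or "wrist"; returns the picture (420x560x3 uint8, red, green, blue); there is no depth.
- vision.calibration(name): a dict with "mtx" (3x3 intrinsics, pixels), "extrinsics" (4x4, takes a point from world to camera coordinates); the wrist camera has in their place "T_tool_cam" (4x4, takes a point from camera to tool coordinates, whose origin is the TCP and whose axes are the flange's). Camera axes: x right, y up, looking along -z (the intrinsics and any distortion apply to the point x, -y, -z); pixel columns grow to the right and rows downward; lengths in m; the calibration is good to about 2 mm. A picture is of the moment at which its call begins: read the wrist's pose just before it. calibration takes no time and is no camera call.
A pose or a line that the arm cannot do raises robot.PlanningError and nothing moves.
- workorder.close_job(): hands the job in; it is judged then, once.
Trained networks look in the newest picture that a camera, given by its name, has taken for a name from the list of things; names that differ only in an ending like _2 or _b are one class to them, and where a whole thing is asked for, a point or a joint stands for the part that bears it (a point fixed in the world has none). Each returns a list of dicts, best first, with "p" (0 to 1); they miss things now and then, are a little off and sometimes report something else, mostly with a low value. They report only what shows in the picture. A call takes as long as a camera call. They do not tell look-alikes from the thing itself.
- recognise(label, camera): "rect" ([centre column, centre row, width, height] in pixels, round what is visible of it).
Readings, each from a call of its own:
- robot.current_time_s(): time.
- robot.current_joint_positions(): joint angles.
- robot.current_dq(): joint speeds.
- robot.current_joint_torque(): joint torques, N m.
- robot.current_tool_pos(): TCP position.
- robot.current_eef_rot(): TCP orientation.
- robot.current_contact_force(): force on the tool from outside, world axes, zero at the start.
- robot.current_torque(): the same for the moment, N m.
- robot.current_finger_gap(): opening from 0.0 (shut) to 1.0 (fully open).
- robot.current_gripper_force(): force on a finger pad.
Only numpy, scipy, OpenCV 4.12 (cv2) and the standard library are available. Lean on these libraries where they do the work, as an engineer would, in place of code of your own. Each camera call takes 0.05 s, during which the arm holds its last target. There are 200 camera calls.

## Working session

There is one attempt and no reset: what is moved stays moved. The work goes in short steps, each a Python script; the robot and the scene stay as the last script left them, time stands still between calls to the robot, and variables do not carry over. Pictures are saved under pics/ and viewed, at most 10 in all, crops included, and the job is handed in when it is done.

```bash
mkdir -p pics; ls; cat > h.py <<'E'
from station import robot, fingers, vision, workorder, recognise
import numpy as np, cv2
def save(name,fn):
    im=vision.grab_frame(name); cv2.imwrite('pics/'+fn,cv2.cvtColor(im,cv2.COLOR_RGB2BGR)); return im
def ray(name,u,v):
    c=vision.calibration(name);K=np.array(c['mtx'])
    d=np.array([(u-K[0,2])/K[0,0],(v-K[1,2])/K[1,1],1])
    d=np.array([d[0],-d[1],-1])
    E=np.array(c['extrinsics']);R=E[:3,:3];t=E[:3,3]
    return -R.T@t, R.T@d
def at(name,u,v,z):
    o,d=ray(name,u,v); return o+d*(z-o[2])/d[2]
def pix(name,p):
    c=vision.calibration(name);K=np.array(c['mtx']);E=np.array(c['extrinsics'])
    q=E[:3,:3]@np.array(p)+E[:3,3]; q=K@np.array([q[0],-q[1],-q[2]]); return q[:2]/q[2]
E
python3 - <<'E'
from h import *
t0=robot.current_time_s()
for n in('top','scene'):
    save(n,n+'1.png'); c=vision.calibration(n); print(n,{k:(np.round(v,3).tolist() if k in('mtx','extrinsics') else v) for k,v in c.items()})
    for l in('lock_disc','disc_pin','bar_post','lock_bar','disc_axis','stop_face','bar_nose'):
        try: print(l,[(np.round(r['rect'],1).tolist(),round(r['p'],2)) for r in recognise(l,n)][:3])
        except Exception as e: print(l,e)
print(t0,robot.current_time_s())
E
```

```text
pics
top {'mtx': [[535.621, 0.0, 269.028], [0.0, 535.621, 206.155], [0.0, 0.0, 1.0]], 'extrinsics': [[-0.007, -1.0, -0.013, 0.001], [0.993, -0.009, 0.118, -0.566], [-0.118, -0.013, 0.993, -1.304], [0.0, 0.0, 0.0, 1.0]]}
lock_disc [([250.1, 203.4, 31.8, 35.6], 0.72)]
disc_pin [([250.8, 202.9, 34.9, 32.9], 0.61)]
bar_post [([383.2, 261.2, 36.7, 44.2], 0.81), ([405.1, 169.3, 40.6, 45.4], 0.72), ([300.1, 226.2, 55.2, 27.2], 0.62)]
lock_bar [([300.9, 224.8, 58.7, 27.9], 0.9), ([250.6, 206.1, 34.9, 31.9], 0.26)]
disc_axis [([262.2, 174.3, 143.6, 163.3], 0.84), ([300.4, 225.1, 51.8, 24.4], 0.56), ([236.2, 263.4, 77.3, 31.1], 0.34)]
stop_face [([260.5, 174.8, 149.8, 166.2], 0.74)]
bar_nose [([381.9, 263.5, 36.6, 50.0], 0.95), ([408.6, 171.8, 44.3, 43.7], 0.95), ([299.0, 226.0, 51.3, 27.6], 0.91)]
scene {'mtx': [[393.922, 0.0, 276.164], [0.0, 393.922, 205.273], [0.0, 0.0, 1.0]], 'extrinsics': [[0.462, 0.887, -0.016, -0.268], [-0.484, 0.267, 0.833, 0.215], [0.743, -0.378, 0.552, -1.423], [0.0, 0.0, 0.0, 1.0]]}
lock_disc [([293.6, 218.2, 30.6, 26.7], 0.93), ([286.8, 221.0, 163.7, 91.4], 0.47)]
disc_pin [([290.9, 213.8, 38.0, 29.3], 0.94)]
bar_post [([138.3, 301.1, 65.3, 24.1], 0.84), ([148.7, 229.6, 42.4, 20.7], 0.61), ([237.2, 217.5, 55.0, 20.2], 0.49)]
lock_bar [([140.9, 299.9, 65.1, 21.3], 0.83), ([148.7, 229.9, 44.2, 23.8], 0.78), ([200.5, 182.8, 32.6, 48.7], 0.65)]
disc_axis [([287.1, 220.8, 162.5, 92.2], 0.91)]
stop_face [([286.9, 221.8, 161.7, 88.7], 0.75), ([290.4, 213.2, 34.7, 30.1], 0.34)]
bar_nose [([139.4, 301.1, 63.4, 23.7], 0.92), ([235.2, 217.8, 55.8, 21.7], 0.78), ([149.7, 230.9, 43.9, 25.1], 0.66)]
0.0 0.8
```

```bash
python3 - <<'E'
import cv2
i=cv2.imread('pics/top1.png'); c=i[120:300,160:400]; cv2.imwrite('pics/topc.png',cv2.resize(c,None,fx=3.3,fy=3.3,interpolation=cv2.INTER_CUBIC))
E
```

```text
(no output)
```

View pics/top1.png

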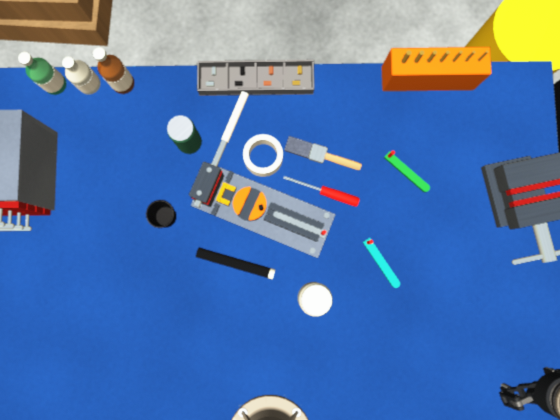

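View pics/topc.png

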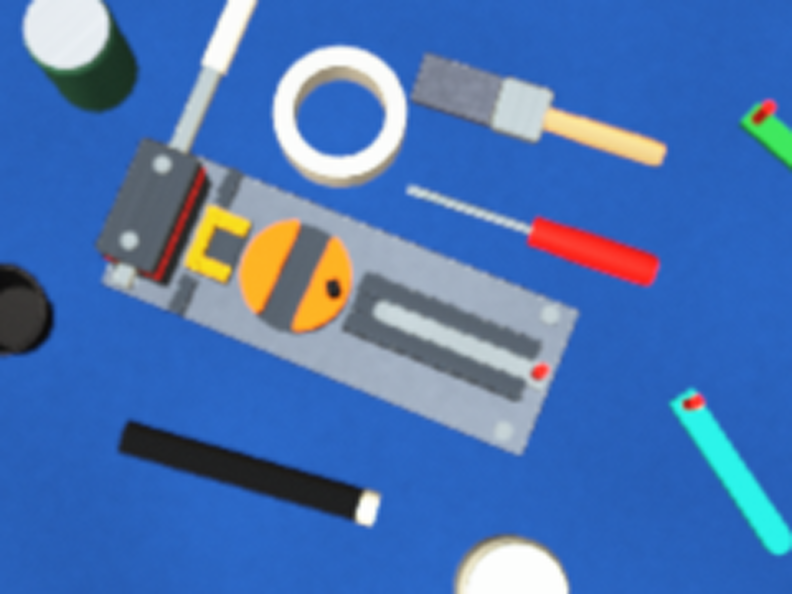

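View pics/scene1.png

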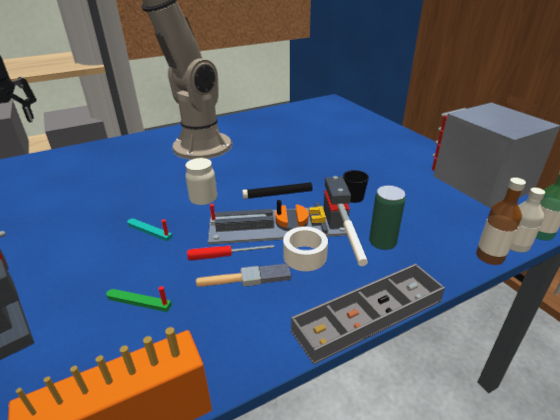

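The top view shows the disc at about (250,203) with the black pin on its bar side, so the slot is roughly square to the bar. The red post is at about (324,233) and the keeper at about (227,194). The push runs left and slightly up in the image. The green and turquoise bars are decoys.

```bash
cat >> h.py <<'E'
def blob(hsv,lo,hi,box,amin=3):
    m=cv2.inRange(hsv,np.array(lo),np.array(hi)); k=np.zeros_like(m); a,b,c,d=box; k[b:d,a:c]=m[b:d,a:c]
    n,l,s,ce=cv2.connectedComponentsWithStats(k); return k,[(s[i].tolist(),ce[i]) for i in range(1,n) if s[i][4]>=amin]
E
python3 - <<'E'
from h import *
im=cv2.imread('pics/top1.png');hsv=cv2.cvtColor(im,cv2.COLOR_BGR2HSV)
k,o=blob(hsv,(8,150,120),(18,255,255),(225,180,275,230));pts=cv2.findNonZero(k)
(cu,cv),r=cv2.minEnclosingCircle(pts);print('disc',cu,cv,r)
A=at('top',cu,cv,.036);print(A, r*2)
_,p=blob(hsv,(0,0,0),(180,255,60),(252,198,275,216));print('pin',p)
_,q=blob(hsv,(0,150,100),(6,255,255),(315,222,335,245));print('post',q)
_,y=blob(hsv,(20,150,120),(32,255,255),(210,175,245,215));print('keep',y)
P=at('top',*max(q,key=lambda a:a[0][4])[1],.0755);print('post',P)
if p: 
  N=at('top',*max(p,key=lambda a:a[0][4])[1],.075);print('pin',N,np.linalg.norm(N[:2]-A[:2]))
d=A-P;print('push yaw',np.degrees(np.arctan2(d[1],d[0])),'dist post-axis',np.hypot(*d[:2]),'expect 184..204')
print(robot.current_eef_rot(),robot.tip_reach)
c=vision.calibration('wrist');print({k:np.round(v,3).tolist() for k,v in c.items()})
E
```

```text
disc 249.1849365234375 203.36985778808594 16.676918029785156
[0.57290591 0.04606983 0.036     ] 33.35383605957031
pin [([260, 206, 2, 4, 7], array([260.57142857, 207.28571429]))]
post [([322, 231, 4, 4, 12], array([323.33333333, 232.08333333]))]
keep [([217, 183, 19, 22, 176], array([224.38636364, 192.99431818])), ([234, 189, 11, 24, 152], array([238.96710526, 199.90789474]))]
post [ 0.49698707 -0.13379833  0.0755    ]
pin [0.55826448 0.01659613 0.075     ] 0.032910032438852196
push yaw 67.11634020348423 dist post-axis 0.19523376590785418 expect 184..204
[1.79995764e+02 2.72574580e-03 1.95311457e+01] 0.017
{'mtx': [[344.299, 0.0, 283.243], [0.0, 344.299, 207.022], [0.0, 0.0, 1.0]], 'T_tool_cam': [[0.0, 0.956, 0.294, 0.075], [1.0, -0.001, 0.0, 0.0], [0.0, 0.294, -0.956, -0.126], [0.0, 0.0, 0.0, 1.0]]}
```

```bash
cat >> h.py <<'E'
from scipy.spatial.transform import Rotation as Ro
def wcam():
    c=vision.calibration('wrist');T=np.eye(4);T[:3,:3]=Ro.from_euler('xyz',robot.current_eef_rot(),degrees=True).as_matrix();T[:3,3]=robot.current_tool_pos()
    return np.array(c['mtx']),T@np.array(c['T_tool_cam'])
def wat(W,u,v,z):
    K,T=W;d=T[:3,:3]@np.array([(u-K[0,2])/K[0,0],-(v-K[1,2])/K[1,1],-1]);o=T[:3,3];return o+d*(z-o[2])/d[2]
def wpix(W,p):
    K,T=W;q=T[:3,:3].T@(np.array(p)-T[:3,3]);q=K@np.array([q[0],-q[1],-q[2]]);return q[:2]/q[2]
E
python3 - <<'E'
from h import *
for yaw in(67,-23):
  for p in([.6,.0,.07],[.49,-.17,.07],[.53,-.03,.22]): print(yaw,p,robot.inverse_kinematics(p,[180,0,yaw]))
robot.move_to([.545,-.02,.22],[180,0,67])
W=wcam();save('wrist','w1.png')
for n,p in dict(disc=(.5729,.0461,.036),pin=(.5583,.0166,.075),post=(.497,-.1338,.0755)).items(): print(n,wpix(W,p))
print(robot.current_time_s(),robot.current_tool_pos())
E
```

```text
67 [0.6, 0.0, 0.07] [ 23.1042793   37.58640451 -37.09981594  90.48573478  25.02075467
  60.44929299 -43.79388684]
67 [0.49, -0.17, 0.07] [ 37.24311046  26.65060853 -26.06062973 104.11427679  14.3815252
  52.50232929 -18.23785577]
67 [0.53, -0.03, 0.22] [ 30.07087115  20.60941966 -37.82741207  91.19986229  13.06853699
  72.68848703 -32.88844599]
-23 [0.6, 0.0, 0.07] [  13.73737516   34.23436606  -22.42203545   90.88133346   14.6878529
   57.81172434 -126.04761893]
-23 [0.49, -0.17, 0.07] [  25.89580134   24.73436573  -11.13054847  104.55617681    5.94299825
   51.27116232 -100.96206434]
-23 [0.53, -0.03, 0.22] [  22.31259587   18.73379714  -27.09881267   91.48369507    8.85305783
   71.92033755 -119.30915644]
disc [281.417273   102.68700533]
pin [278.93138512 146.96095959]
post [282.63966158 324.98171677]
3.05 [ 0.54499636 -0.02192683  0.21983204]
```

View pics/w1.png

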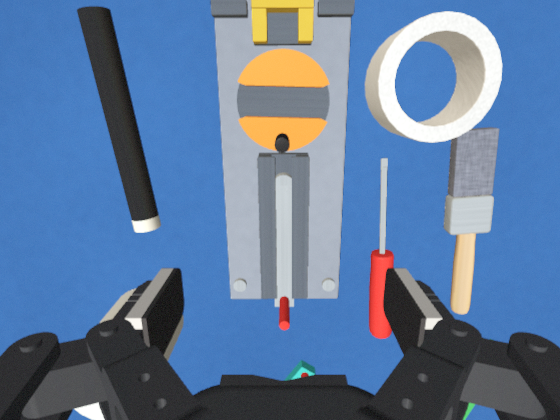

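The wrist view confirms the estimates to about 2 mm: disc (283,100), pin top about (282,146), post top (285,325). The slot is square to the bar and nothing obstructs it. I'll refine these, then push the pin towards the robot side with the fingers shut.

```bash
cat > meas.py <<'E'
from h import *
def measure(im,W,A0,z=.036):
    hsv=cv2.cvtColor(im,cv2.COLOR_RGB2HSV)
    u,v=wpix(W,A0);m=cv2.inRange(hsv,np.array((8,170,110)),np.array((19,255,255)))
    k=np.zeros_like(m);cv2.circle(k,(int(u),int(v)),62,255,-1);m&=k
    ys,xs=np.nonzero(m);P=np.array([wat(W,a,b,z)[:2] for a,b in zip(xs,ys)],np.float32)
    c,r=cv2.minEnclosingCircle(P)
    n,l,s,ce=cv2.connectedComponentsWithStats(m);i=np.argsort(-s[1:,4])[:2]+1
    q=[wat(W,*ce[j],z)[:2] for j in i];d=q[0]-q[1]
    return np.array(c),r,(np.degrees(np.arctan2(d[1],d[0]))+90)%180,s[i,4]
E
python3 - <<'E'
from meas import *
W=wcam();im=save('wrist','w2.png')
print(measure(im,W,[.5729,.0461,.036]))
hsv=cv2.cvtColor(im,cv2.COLOR_RGB2HSV)
_,q=blob(hsv,(0,150,90),(6,255,255),(270,290,300,335),10);print(q)
(x,y,w,h,a),_=max(q,key=lambda t:t[0][4]);print('post top',wat(W,x+w/2,y+h-5,.0755))
_,q=blob(hsv,(0,0,0),(180,255,45),(265,125,300,158),10);print(q)
(x,y,w,h,a),_=max(q,key=lambda t:t[0][4]);print('pin top',wat(W,x+w/2,y+h-6.5,.075))
E
```

```text
(array([0.57399541, 0.04661788]), 0.041241493076086044, np.float64(129.1657790415216), array([1425,   31], dtype=int32))
[([280, 297, 9, 33, 258], array([283.73643411, 313.1124031 ]))]
post top [ 0.49855259 -0.13425062  0.0755    ]
[([277, 134, 11, 6, 30], array([282.1       , 136.26666667]))]
pin top [0.56487505 0.02521295 0.075     ]
```

```bash
cat >> h.py <<'E'
A=np.array([.574,.0466]);Y=67.3
def e(a): return np.array([np.cos(np.radians(Y+a)),np.sin(np.radians(Y+a))])
def P3(p,z=.063): return [p[0],p[1],z]
E
python3 - <<'E'
from h import *
fingers.gripper_to(0.0)
s=A-.032*e(0)-.045*e(90)
robot.move_to(P3(s,.12),[180,0,67.3]);robot.line_to(P3(s),velocity=.15)
print(robot.current_contact_force(),robot.current_time_s())
hit=robot.line_to(P3(A-.032*e(0)-.010*e(90)),velocity=.03,f_stop=2)
d=np.array(robot.current_tool_pos());q=d[:2]-A
print(hit,q@e(0),q@e(90),d[2],robot.current_contact_force(),robot.current_time_s())
save('wrist','w3.png')
E
```

```text
[ 0.34756607 -0.28187198  0.57878586] 4.9417
True -0.03220734048849526 -0.01799764663138469 0.06264536138589645 [ 1.56626815  0.26531942 -0.4388842 ] 5.7917
```

View pics/w3.png

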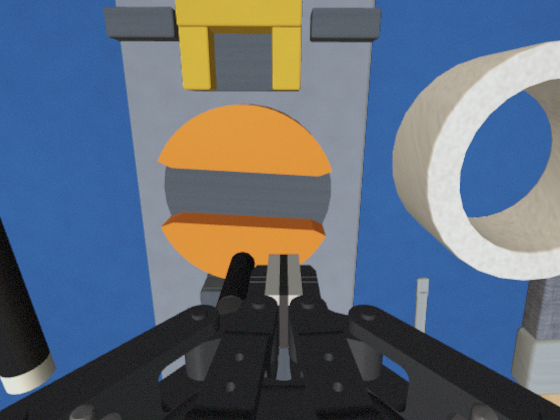

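The shut fingers touch the pin's side and the disc turns freely. The slot is about 3° clockwise of square. Next I sweep the pin round the arc.

```bash
cat > arc.py <<'E'
from h import *
def go(f,off=.020,v=.06):
    robot.line_to(P3(A+.032*e(f)-off*e(f-90)),[180,0,Y+f-180],velocity=v)
E
python3 - <<'E'
from arc import *
for f in (168,158,148,138,128,118,108,98,93): 
    go(f); print(f,np.round(robot.current_contact_force(),1),round(robot.current_time_s(),1))
go(99,.026);  # ease off
p=robot.current_tool_pos()
save('wrist','w4.png');save('top','t4.png')
E
```

```text
168 [ 3.8 -1.  -2.8] 6.2
158 [ 3.  -1.7  0.1] 6.5
148 [ 2.3 -2.8 -0.3] 6.8
138 [ 1.6 -2.5  0.8] 7.2
128 [ 1.4 -2.3  0.7] 7.5
118 [ 1.1 -3.3  0.9] 7.8
108 [ 0.6 -2.9  1.3] 8.2
98 [ 0.8 -3.   1. ] 8.5
93 [-0.  -2.9  0.9] 8.7
```

View pics/w4.png

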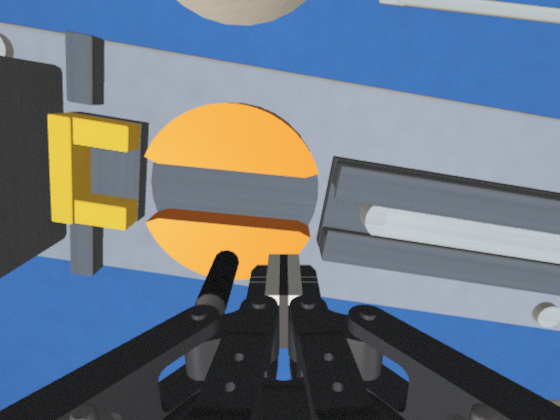

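```bash
cat > slot.py <<'E'
from h import *
def slot(im,W):
    hsv=cv2.cvtColor(im,cv2.COLOR_RGB2HSV);m=cv2.inRange(hsv,np.array((8,150,150)),np.array((20,255,255)))
    n,l,s,ce=cv2.connectedComponentsWithStats(m);u,v=wpix(W,[*A,.036])
    i=max((j for j in range(1,n) if np.hypot(*(ce[j]-(u,v)))<60 and ce[j][1]<v),key=lambda j:s[j,4])
    L=[]
    x0,w=s[i,0],s[i,2]
    for x in range(int(x0+.12*w),int(x0+.88*w)): L.append(wat(W,x,np.nonzero(l[:,x]==i)[0].max()+.5,.036)[:2])
    vx,vy,cx,cy=cv2.fitLine(np.array(L,np.float32),cv2.DIST_HUBER,0,.01,.01).ravel()
    return (np.degrees(np.arctan2(vy,vx))-Y+90)%180-90, abs((np.array([cx,cy])-A)@np.array([-vy,vx]))
E
python3 - <<'E'
from slot import *
c=np.array(robot.current_tool_pos());robot.line_to([c[0],c[1],.13],velocity=.2)
W=wcam();im=save('wrist','w5.png');print('slot err deg, half width(13mm)',slot(im,W),robot.current_time_s())
E
```

```text
slot err deg, half width(13mm) (np.float32(3.24234), np.float64(0.013525483703290223)) 9.6667
```

View pics/w5.png

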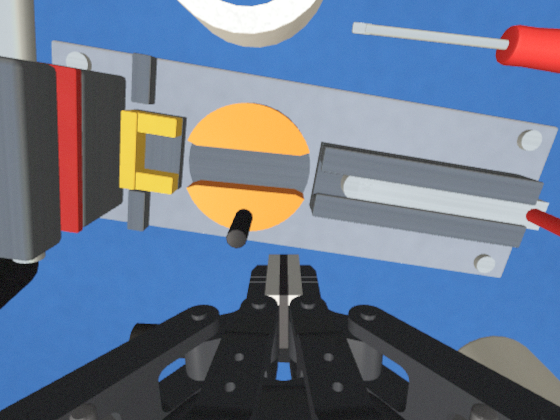

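The slot is still about 3° short (image slope about 4.3° against about 7.7° for the bar). I'll nudge it to 90° and re-check.

```bash
python3 - <<'E'
from slot import *
from arc import go
c=np.array(robot.current_tool_pos());robot.line_to([c[0],c[1],.063],velocity=.2)
go(93);go(89.8,v=.03);go(99,.026)
c=np.array(robot.current_tool_pos());robot.line_to([c[0],c[1],.13],velocity=.2)
W=wcam();im=save('wrist','w6.png');print(slot(im,W),robot.current_time_s())
# bar direction check: whitish bar edge in lip gap
hsv=cv2.cvtColor(im,cv2.COLOR_RGB2HSV);m=cv2.inRange(hsv,np.array((0,0,170)),np.array((180,60,255)))
n,l,s,ce=cv2.connectedComponentsWithStats(m)
i=max((j for j in range(1,n) if 400<ce[j][0]<500 and 160<ce[j][1]<220),key=lambda j:s[j,4]);print(s[i])
L=np.array([wat(W,x,np.nonzero(l[:,x]==i)[0].mean(),.0325)[:2] for x in range(s[i,0]+12,min(s[i,0]+s[i,2]-5,515))],np.float32)
vx,vy,cx,cy=cv2.fitLine(L,cv2.DIST_HUBER,0,.01,.01).ravel();print('bar yaw',np.degrees(np.arctan2(vy,vx)),'offset from axis',(A-[cx,cy])@[-vy,vx])
E
```

```text
(np.float32(0.26317596), np.float64(0.013518012940625504)) 11.5583
[ 342  176  205   55 4228]
bar yaw 67.172615 offset from axis -0.0004632975435694881
```

Slot aligned to 0.3°, bar yaw 67.2° and its line passes within 0.5 mm of the axis. Now I push the bar by the post from behind.

```bash
python3 - <<'E'
from h import *
o=[180,0,Y-90]
s=A-.245*e(0)
c=np.array(robot.current_tool_pos());robot.line_to([c[0],c[1],.16],velocity=.2)
robot.move_to(P3(s,.16),o);robot.line_to(P3(s),velocity=.15)
for k in (.16,.12,.095,.062):
    h=robot.line_to(P3(A-k*e(0)),velocity=.05,f_stop=14)
    q=np.array(robot.current_tool_pos())[:2]-A
    print(k,h,np.round([q@e(0),q@e(90)],4),np.round(robot.current_contact_force(),1),robot.current_time_s())
    if h: break
save('wrist','w7.png')
E
```

```text
0.16 False [-0.1601  0.    ] [-0.6 -1.3  1. ] 15.3833
0.12 False [-0.119   0.0004] [ 0.8  0.2 -0.3] 16.3333
0.095 False [-0.0942  0.    ] [ 0.2  0.1 -0.1] 16.9833
0.062 True [-0.0788 -0.    ] [-0.7 -1.8  1.4] 17.4583
```

View pics/w7.png

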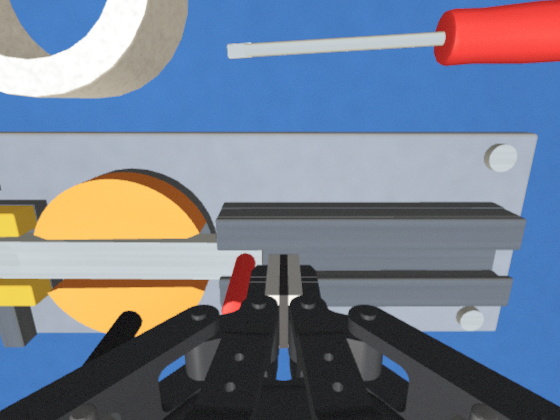

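The bar has gone through the slot and the push stopped at the distance expected for home. I'll press once more, then back off and check.

```bash
python3 - <<'E'
from h import *
h=robot.line_to(P3(A-.068*e(0)),velocity=.02,f_stop=10)
q=np.array(robot.current_tool_pos())[:2]-A
print(h,q@e(0),np.round(robot.current_contact_force(),1),robot.current_time_s())
robot.line_to(P3(A-.14*e(0)),velocity=.15);robot.line_to(P3(A-.14*e(0),.2),velocity=.2)
robot.move_to(P3(A-.06*e(0),.24),[180,0,Y])
W=wcam();im=save('wrist','w8.png')
print('stop pix',wpix(W,[*(A+.072*e(0)),.0325]),'home post pix',wpix(W,[*(A-.06*e(0)),.0755]),robot.current_time_s())
cv2.imwrite('pics/w8c.png',cv2.resize(im[0:330,130:450],None,fx=1.8,fy=1.8)[...,::-1])
E
```

```text
True -0.0789928010674338 [-0.3 -0.7 -0.1] 17.925
stop pix [283.47508261  32.1761737 ] home post pix [283.53116326 190.97779703] 20.5917
```

View pics/w8c.png

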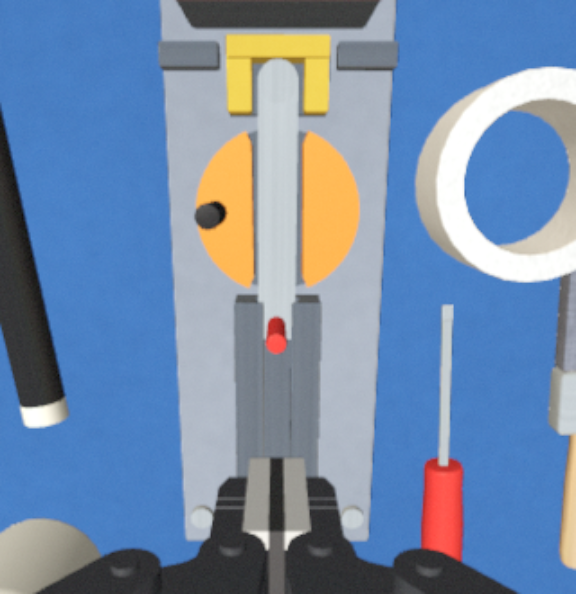

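The nose sits against the keeper stop (row about 32, predicted 32.2) and the post is at its home pixel (row 190.6, predicted 191.0). The bystanders in view are where they were and the arm is clear.

```bash
python3 -c "
from h import *
print(workorder.close_job(),robot.current_time_s())"
```

```text
the job is handed in; nothing more can be done
the job is handed in; nothing more can be done
```

The job is handed in: the disc's slot was aligned to about 0.3°, the bar is pushed through it with its nose against the stop, and the arm is clear. It took about 21 s of the 48 s allowed, and no verdict came back on hand-in.

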